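# Tip the canister over and press it home in the organiser

### The job

The tall white storage canister with the green lid stands on the open cork end of the organiser tray. Tip it over by pushing near its top so that it falls on its side on the cork with the lid towards the guide rails, then slide it lid first between the rails and press it against the rubber pad of the end stop with about 6 to 8 N until the pad gives, and leave it lying there against the pad. Never push the canister with more than 20 N, and leave the jars and the little bottle standing where they are.

Things in the scene. Friction and masses are not known exactly. Their poses are not given: they have to be found in the camera images.
- canister: Square rigid canister, white, green lid, 96 x 96 x 180 mm tall, 0.21 to 0.42 kg, evenly filled, too wide to grip. Origin: centre of its underside; z points to the lid. It starts upright on the cork, x and y axes within 5 degrees of the tray's. Pushed well above mid-height it tips, and falls by itself from 28 degrees. Lying, its origin is the centre of the foot end face, 48 mm above the cork.
- tray: Organiser tray, fixed: cork floor 180 mm (x) by 480 mm (y), 6 mm thick. Origin: centre of its underside. y runs along its length: the canister stands near the open +y end (x about 0, y = +0.12 to +0.15), the rails and end stop are at the -y end. Sliding the canister on the cork takes 1 to 5 N.
- bay_mouth (a point): Point on the cork midway between the two wooden guide rails where they become parallel, 155 mm from the tray's origin towards -y. Rails: tops 34 mm above the cork, inner faces 108 mm apart for 85 mm from here towards -y; on the +y side they flare over 55 mm to 160 mm apart. Axes as the tray's.
- end_stop: End stop fixed at the -y end, same axes as the tray. Origin: on the cork, on the middle line, 200 mm from the tray's origin. A clamped carriage holds a black rubber pad facing +y, 60 mm wide, 9 to 49 mm above the cork. Set anew each time and not measured: pad face 2 to 32 mm to the +y side of this origin. Pad gives 1 mm per 2 N, 8 mm at most; the carriage does not move.
- paprika_jar: orange-capped spice jar, loose, 46 x 46 x 113 mm, standing on the worktop beyond the tray; origin: centre of its underside, z up
- herb_jar: green-capped spice jar, loose, 46 x 46 x 105 mm, standing on the worktop beyond the tray; origin: centre of its underside, z up
- extract_bottle: small brown bottle, loose, 37 x 37 x 92 mm, standing on the worktop beyond the tray; origin: centre of its underside, z up

How it is judged:
On the way, in this order (a step that is already met when the one before it is completed fails the run):
1. the canister lies on its side on the cork, lid towards the rails, not yet against the stop (angle between canister's own z axis and vertical between 1.45 and 1.69 rad and y of canister in the frame of tray above 0.04 m and angle between the z axis of canister and the y axis of tray, either way round below 0.35 rad), for 0.2 s.
2. the canister lies between the rails and is pressed against the pad of the end stop with more than 4 N (angle between canister's own z axis and vertical between 1.45 and 1.69 rad and angle between the z axis of canister and the y axis of tray, either way round below 0.1 rad and contact force between canister and end_stop above 4 N), for 0.15 s.
At the end, for the whole second after the job is handed in: The canister lies on its side between the rails (within 0.1 rad of the tray's length, its foot end within 20 mm of the middle line, flat on the cork), its lid still touching the pad of the end stop (more than 0.15 N), at rest (angle between canister's own z axis and vertical between 1.45 and 1.69 rad and angle between the z axis of canister and the y axis of tray, either way round below 0.1 rad and x of canister in the frame of end_stop between -0.02 and 0.02 m and y of canister in the frame of end_stop between 0.165 and 0.214 m and height (world z) of canister below 0.062 m and contact force between canister and end_stop above 0.15 N and linear speed of canister below 0.02 m/s).
It fails at once if the robot pushes the canister with more than 20 N (contact force between any of the fingers, the arm and canister above 20 N).
It fails at once if a jar or the little bottle is moved more than 15 mm or tipped (distance of any of paprika_jar, herb_jar, extract_bottle from where it was at the start of the episode above 0.015 m or angle between any of paprika_jar, herb_jar, extract_bottle's own z axis and vertical above 0.3 rad).
It also fails if it takes over 51 s, if anything falls off the work surface, if the arm or the gripper's body presses on something with over 40 N, if the wrist force passes 120 N, or if a joint passes its speed limit or range.

### The arm

A 7-joint arm with a two-finger parallel gripper is mounted at the origin on a cart in front of the work surface, level with it; the furniture and walls round the work are solid. World frame = base frame: x ahead of the robot, y to its left, z up, the work surface at z = 0. Lengths are in m, angles in rad, forces in N, time in s.
With the tool pointing down it reaches from about 0.35 to 0.9 m from the base axis. Payload 8.1 kg.
Tool frame: the origin (TCP) lies midway between the tips of the shut fingers; the grasp point (between the pads) lies 19 mm behind it; z points along the fingers, y is the line along which they close (so a half turn about z gives the same grasp; the last joint's range is limited). The gripper opens to 92 mm and grips with 3 to 60 N. Pads are 19 mm wide; open, the fingers measure 130 mm over their backs; the gripper's body (75 mm by 190 mm) begins 47 mm behind the grasp point.
Start: joints at [-1.444, 0.434, 0.025, 1.573, -0.012, 1.134, -0.075], TCP at [0.142, 0.609, 0.227] pointing down, gripper open.
Joint ranges: [-2.62, 2.62], [-0.44, 2.09], [-1.27, 1.32], [0.08, 2.57], [-1.32, 4.46], [0.12, 2], [-2.74, 2.74]. Speed limits (rad/s): [2.22, 2.22, 3.01, 3.01, 3.14, 3.14, 3.14].

### API

Orientations are given as a rotation vector (axis times angle).
In Python, from cell import arm gives the robot as it stands.
- The arm moves only by the tool carry_out, never from a script. Its arguments are lists of equal length, an entry for each row: "claw": the finger opening in cm, from 0 to 9.18; "delta_pos": the shift along the tool's x, y, z in cm, a list of three; "angular": the turn, a rotation vector about the tool's x, y, z in rad, a list of three. In form: {"claw": [claw, ...], "delta_pos": [[dx, dy, dz], ...], "angular": [[ax, ay, az], ...]}. A call has 1 to 20 rows; each row shifts and turns the commanded pose from where the row before left it, along the tool's axes as they then stand; what a row does not reach is not made up. A row lasts 1/10 s, in which the tool goes at most 50 mm and 8.59 degrees, less where a joint would pass 70% of its speed; a pose out of reach is approached as far as the arm can. A call with a gripper value outside its range is refused whole. The fingers move at their own pace and stop on an object; "force" is the grip in N (left out, the last holds). Time passes only in rows, so rows that do not move let the fingers close. It gives the time, the measured TCP pose, the force, the opening and the grip force at its end, in the units of the state.
- arm.observe(): the state, without advancing time (a new reading comes with each control period).
- arm.get_image(name): name is "scene" or "side" or "wrist"; returns a dict with "frame" (384x512x3 uint8, red, green, blue), "mtx" (3x3 intrinsics, pixels), "T" (4x4, takes a point from camera to world coordinates). Camera axes: x right, y down, z forward; pixel columns grow to the right and rows downward; lengths in m; the calibration is good to about 2 mm. A picture is of the moment at which its call begins. There is no depth.
- arm.sign_off(): hands the job in; it is judged then, once.
Trained networks look in a picture, given as the dict that the camera call returned (one of the last four; its "shot" number tells which), for a name from the list of things; names that differ only in an ending like _2 or _b are one class to them, and where a whole thing is asked for, a point or a joint stands for the part that bears it (a point fixed in the world has none). Each returns a list of dicts, best first, with "conf" (0 to 1); they miss things now and then, are a little off and sometimes report something else, mostly with a low value. They report only what shows in the picture. A call takes as long as a camera call.
- arm.look_for(label, picture): "centre" ([column, row] as shares, 0 to 1, of the picture: columns of its width, rows of its height, amid what is visible of it).
- arm.trace(label, picture): "region" (384x512 bool, what is visible of it) and "centre" ([column, row] as shares, 0 to 1, of the picture: columns of its width, rows of its height, amid what is visible of it).
- arm.place_of(label, picture): "centre" ([column, row] as shares, 0 to 1, of the picture: columns of its width, rows of its height: a listed point, or the origin of a listed thing).
The state is a dict: "clock": time; "joints": joint angles; "dq": joint speeds; "joint_efforts": joint torques, N m; "position": TCP position; "ee_rot": TCP orientation; "force": force on the tool from outside, world axes, zero at the start; "ft_torque": the same for the moment, N m; "width": opening from 0.0 (shut) to 1.0 (fully open); "gripper_force": force on a finger pad.
Only numpy, scipy, OpenCV 4.12 (cv2) and the standard library are available. Lean on these libraries where they do the work, as an engineer would, in place of code of your own. Each camera call takes 0.05 s, during which the arm holds its last target. There are 200 camera calls.

## Working session

There is one attempt and no reset: what is moved stays moved. The work goes in short steps, Python scripts to look and compute and a tool call to move; the robot and the scene stay as the last step left them, time stands still between calls to the robot, and variables do not carry over. Pictures are saved under pics/ and viewed, at most 10 in all, crops included, and the job is handed in when it is done.

Besides the shell and the picture viewer there is one more tool, called after "Call:" by a JSON object that holds its "api" and its "payload". carry_out: Moves the arm, as the interface text tells. Its arguments: {"type":"object","properties":{"claw":{"type":"array","items":{"type":"number"}},"delta_pos":{"type":"array","items":{"type":"array","items":{"type":"number"}}},"angular":{"type":"array","items":{"type":"array","items":{"type":"number"}}},"force":{"type":"number"}},"required":["claw","delta_pos","angular"]}

```bash
mkdir -p pics
cat > h.py <<'E'
import numpy as np, cv2
from cell import arm
from scipy.spatial.transform import Rotation as R
def ray(p,c):
    u=np.array([c[0]*512,c[1]*384,1.]); d=p["T"][:3,:3]@np.linalg.inv(p["mtx"])@u
    return p["T"][:3,3],d/np.linalg.norm(d)
def tri(rs):
    A=sum(np.eye(3)-np.outer(d,d) for o,d in rs); b=sum((np.eye(3)-np.outer(d,d))@o for o,d in rs)
    return np.linalg.solve(A,b)
def atz(r,z): o,d=r; return o+d*(z-o[2])/d[2]
def save(p,n): cv2.imwrite("pics/"+n+".png",p["frame"][:,:,::-1])
E
python3 - <<'E'
from h import *
np.set_printoptions(precision=4,suppress=True)
s=arm.observe(); print(s["clock"],s["position"],s["ee_rot"],s["force"],s["width"])
P={n:arm.get_image(n) for n in("scene","side")}
for n,p in P.items(): save(p,n+"0"); print(n,p["T"][:3,3])
hs={"canister":0.006,"tray":0,"bay_mouth":.006,"end_stop":.006,"paprika_jar":0,"herb_jar":0,"extract_bottle":0}
for l,z in hs.items():
    rs=[]
    for n,p in P.items():
        r=arm.place_of(l,p)
        for q in r[:2]: print(l,n,round(q["conf"],2),np.round(q["centre"],3),atz(ray(p,q["centre"]),z))
        if r: rs.append(ray(p,r[0]["centre"]))
    if len(rs)==2: print("   tri",tri(rs))
E
python3 -c "
import cv2,numpy as np
cv2.imwrite('pics/a.png',np.vstack([cv2.imread('pics/scene0.png')[:,:],cv2.imread('pics/side0.png')])[:,:])"
```

```text
0.0 [0.1423 0.6081 0.2259] [-0.3603 -3.1209  0.0025] [-0.4017  0.5587  0.4299] 0.9984308147909173
scene [0.1952 0.1907 0.8215]
side [0.6853 0.8319 0.5215]
canister scene 0.71 [0.417 0.743] [0.4783 0.128  0.006 ]
canister side 0.56 [0.654 0.616] [0.4752 0.1318 0.006 ]
   tri [0.4764 0.129  0.0054]
tray scene 0.92 [0.524 0.644] [ 0.5009 -0.0034  0.    ]
tray side 0.58 [0.612 0.532] [ 0.4942 -0.0152  0.    ]
   tri [ 0.4975 -0.0012  0.0087]
bay_mouth scene 0.84 [0.636 0.544] [ 0.52   -0.1499  0.006 ]
bay_mouth scene 0.19 [0.678 0.517] [ 0.5207 -0.2034  0.006 ]
bay_mouth side 0.8 [0.586 0.458] [ 0.5057 -0.1594  0.006 ]
   tri [ 0.5119 -0.1431  0.0171]
end_stop scene 0.97 [0.674 0.514] [ 0.525  -0.2022  0.006 ]
end_stop side 0.56 [0.569 0.436] [ 0.5237 -0.2129  0.006 ]
   tri [ 0.5244 -0.2006  0.0111]
paprika_jar scene 0.68 [0.581 0.325] [ 0.7459 -0.215   0.    ]
herb_jar scene 0.75 [0.525 0.369] [ 0.7341 -0.1305  0.    ]
herb_jar scene 0.73 [0.639 0.544] [ 0.5215 -0.1552  0.    ]
herb_jar side 0.81 [0.415 0.48 ] [ 0.7505 -0.1326  0.    ]
   tri [ 0.746  -0.1365 -0.0069]
extract_bottle scene 0.71 [0.292 0.498] [0.7347 0.1621 0.    ]
extract_bottle side 0.55 [0.425 0.651] [0.729  0.1575 0.    ]
   tri [0.7297 0.1628 0.0052]
```

View pics/scene0.png

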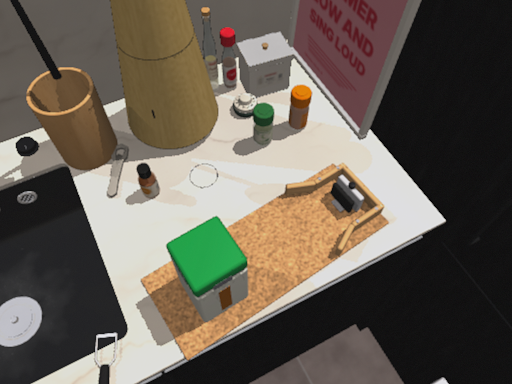

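View pics/side0.png

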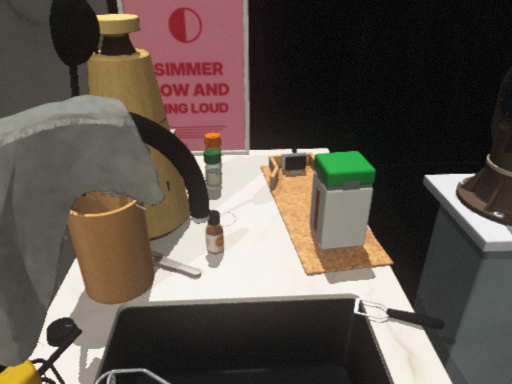

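The scene view shows the canister at about (208,275), the pad at (345,195) with the rails beside it, the jars at (263,122) and (300,108), and the bottle at (148,182). The side view agrees. Next I fit the tray and canister poses more precisely.

```bash
cat >> h.py <<'E'
def proj(p,X):
    T=np.linalg.inv(p["T"]); c=X@T[:3,:3].T+T[:3,3]; u=c@p["mtx"].T; return u[:,:2]/u[:,2:]
def box(x,y,yaw,sx,sy,z0,z1):
    c,s=np.cos(yaw),np.sin(yaw); return np.array([[x+c*a-s*b,y+s*a+c*b,z] for a in(-sx/2,sx/2) for b in(-sy/2,sy/2) for z in(z0,z1)])
def iou_cost(q,items,dims):
    t=0
    for p,m in items:
        h=cv2.convexHull((proj(p,box(*q,*dims))*16).astype(np.int32)); k=np.zeros(m.shape,np.uint8); cv2.fillConvexPoly(k,h,1,shift=4); k=k>0
        t+=(k^m).sum()/(k|m).sum()
    return t
def fit(items,dims,q0):
    from scipy.optimize import minimize
    q=np.array(q0)
    for s in(.01,.004,.002):
        sim=np.array([q]+[q+s*np.array(e)*[1,1,5] for e in np.eye(3)])
        r=minimize(iou_cost,q,(items,dims),method="Nelder-Mead",options=dict(initial_simplex=sim,xatol=1e-4,fatol=1e-5)); q=r.x
    return q,r.fun
E
python3 - <<'E'
from h import *
np.set_printoptions(precision=4,suppress=True)
P=[arm.get_image(n) for n in("scene","side")]
it=[(p,arm.trace("canister",p)) for p in P]; print([[round(r["conf"],2) for r in t] for p,t in it])
it=[(p,t[0]["region"]) for p,t in it if t]
for sub in(it,it[:1],it[1:]): print("can",fit(sub,(.096,.096,.006,.186),[.4764,.129,.12]))
tr=[(p,arm.trace("tray",p)) for p in P]
hull=lambda m: cv2.fillConvexPoly(np.zeros(m.shape,np.uint8),cv2.convexHull(cv2.findNonZero(m.astype(np.uint8))),1)>0
for p,t in tr[:2]:
    if t:
        print(t[0]["conf"]); m=t[0]["region"]
        cork=m
        n,l,st,c=cv2.connectedComponentsWithStats(m.astype(np.uint8)); print(st[1:])
        f=p["frame"].copy(); f[m]=f[m]//2+np.array([0,0,127],np.uint8); save(dict(frame=f),"tr%d"%p["shot"])
        print(p["shot"],"tray hull",fit([(p,hull(m))],(.18,.48,0,.006),[.5,-.002,.12]))
E
ls pics
```

```text
[[0.93], [0.77]]
can (array([0.4742, 0.1292, 0.0385]), np.float64(0.12416726241386296))
can (array([0.4715, 0.1289, 0.0974]), np.float64(0.056392887383573245))
can (array([0.4726, 0.122 , 0.0076]), np.float64(0.04324801412180053))
0.9
[[  142   164   246   195 14919]]
3 tray hull (array([ 0.4964, -0.0034,  0.124 ]), np.float64(0.03187601202868379))
0.58
[[ 260  153  133  123 5199]]
4 tray hull (array([ 0.4978, -0.0034,  0.1247]), np.float64(0.05477636664826063))
a.png
scene0.png
side0.png
tr3.png
tr4.png
```

Run:
```python
from h import *
np.set_printoptions(precision=4,suppress=True)
p=arm.get_image("scene"); f=p["frame"].astype(int)
g=f[:,:,1]-f[:,:,[0,2]].max(2); print(f[250,208],f[290,215])
m=((g>60)).astype(np.uint8); m[:215]=0; m[300:]=0
for th in(60,90,110):
    m=(g>th).astype(np.uint8); m[:210]=0
    c=max(cv2.findContours(m,0,2)[0],key=cv2.contourArea)[:,0,:]
    W=np.array([atz(ray(p,((u+.5)/512,(v+.5)/384)),.186)[:2] for u,v in c],np.float32)
    print(th,cv2.minAreaRect(W*1000))
for zz in (.186,): pass
s=arm.observe(); a=.124
# target orientation: z down tilted so the tool top leans to tray +y by 25deg
y=np.array([np.cos(a),np.sin(a),0]); ty=np.array([-np.sin(a),np.cos(a),0])
t=np.radians(25); z=-np.cos(t)*np.array([0,0,1])-np.sin(t)*ty
R0=R.from_rotvec(s["ee_rot"])
for sg in(1,-1):
    yy=sg*y; x=np.cross(yy,z); Rt=R.from_matrix(np.c_[x,yy,z]); d=(R0.inv()*Rt).as_rotvec(); print(sg,"x axis",x,"turn",d,np.degrees(np.linalg.norm(d)))
print(R0.as_matrix())
```

```text
[ 39 164  77] [103 101  95]
60 ((468.30377197265625, 129.16763305664062), (92.15477752685547, 92.28132629394531), 5.76395845413208)
90 ((508.794189453125, 142.87991333007812), (2.4331929683685303, 0.0), -162.91171264648438)Traceback (most recent call last):
  File "<stdin>", line 8, in <module>
ValueError: max() iterable argument is empty
```

```bash
cat > k.py <<'E'
from h import *
np.set_printoptions(precision=4,suppress=True)
a=.124; C=np.array([.497,-.0034,0]); Rz=R.from_euler('z',a).as_matrix()
def tray(X): return Rz.T@(np.asarray(X)-C)
def world(X): return Rz@np.asarray(X)+C
def st():
    s=arm.observe(); R0=R.from_rotvec(s["ee_rot"]).as_matrix()
    print(round(s["clock"],2),"tray TCP",tray(s["position"]),"F tray",Rz.T@s["force"],"w",round(s["width"],2))
    print("axes in tray (cols x,y,z)\n",Rz.T@R0); return s,R0
E
python3 - <<'E'
from k import *
s,R0=st(); y=Rz[:,0]
for sg in(1,-1):
    z=np.array([0,0,-1.]); yy=sg*y; Rt=np.c_[np.cross(yy,z),yy,z]
    print(sg,R.from_matrix(R0.T@Rt).as_rotvec(),"shift in new axes cm",100*Rt.T@(world([-.008,.235,.226])-s["position"]))
E
```

```text
1.15 tray TCP [-0.2762  0.6511  0.2268] F tray [0.1254 0.6651 0.7096] w 1.0
axes in tray (cols x,y,z)
 [[-0.938   0.3466  0.    ]
 [ 0.3466  0.938   0.0001]
 [ 0.      0.0001 -1.    ]]
1 [ 0.0001 -0.      1.2169] shift in new axes cm [-41.6145  26.8178   0.0757]
-1 [ 0.      0.0001 -1.9247] shift in new axes cm [ 41.6145 -26.8178   0.0757]
```

Call:
{"api": "carry_out", "payload": {"claw": [4, 4, 4, 4, 4, 4, 4, 4, 4, 4], "delta_pos": [[0, 0, 0], [0, 0, 0], [0, 0, 0], [0, 0, 0], [0, 0, 0], [0, 0, 0], [0, 0, 0], [0, 0, 0], [0, 0, 0], [0, 0, 0]], "angular": [[0, 0, 0.1217], [0, 0, 0.1217], [0, 0, 0.1217], [0, 0, 0.1217], [0, 0, 0.1217], [0, 0, 0.1217], [0, 0, 0.1217], [0, 0, 0.1217], [0, 0, 0.1217], [0, 0, 0.1217]]}}

```text
clock: 2.15
position: [0.1423, 0.6086, 0.2268]
ee_rot: [-2.085, -2.349, -0.0]
force: [-1.1, -0.1, 0.4]
width: 0.436
gripper_force: 0.0
```

Call:
{"api": "carry_out", "payload": {"claw": [4, 4, 4, 4, 4, 4, 4, 4, 4, 4, 4, 4, 4, 4], "delta_pos": [[-2.97, 1.92, 0], [-2.97, 1.92, 0], [-2.97, 1.92, 0], [-2.97, 1.92, 0], [-2.97, 1.92, 0], [-2.97, 1.92, 0], [-2.97, 1.92, 0], [-2.97, 1.92, 0], [-2.97, 1.92, 0], [-2.97, 1.92, 0], [-2.97, 1.92, 0], [-2.97, 1.92, 0], [-2.97, 1.92, 0], [-2.97, 1.92, 0]], "angular": [[0, 0, 0], [0, 0, 0], [0, 0, 0], [0, 0, 0], [0, 0, 0], [0, 0, 0], [0, 0, 0], [0, 0, 0], [0, 0, 0], [0, 0, 0], [0, 0, 0], [0, 0, 0], [0, 0, 0], [0, 0, 0]]}}

```text
clock: 3.55
position: [0.4613, 0.2281, 0.227]
ee_rot: [-2.079, -2.355, -0.001]
force: [-0.4, 0.4, 0.5]
width: 0.432
gripper_force: 0.0
```

```bash
python3 -c "
from k import *
st()"
```

```text
3.55 tray TCP [-0.0068  0.2341  0.227 ] F tray [-0.3133  0.4039  0.5022] w 0.43
axes in tray (cols x,y,z)
 [[-0.0001  1.      0.0004]
 [ 1.      0.0001  0.0005]
 [ 0.0005  0.0004 -1.    ]]
```

Call:
{"api": "carry_out", "payload": {"claw": [4, 4, 4, 4, 4, 4, 4, 4, 4, 4, 4, 4, 4, 4], "delta_pos": [[0, 0, 2.2], [0, 0, 2.2], [0, 0, 2.2], [0, 0, 0], [0, 0, 0], [0, 0, 0], [0, 0, 0], [-0.45, 0, 0.21], [-0.45, 0, 0.21], [-0.45, 0, 0.21], [-0.45, 0, 0.21], [-0.45, 0, 0.21], [-0.45, 0, 0.21], [0, 0, 0]], "angular": [[0, 0, 0], [0, 0, 0], [0, 0, 0], [0, -0.11, 0], [0, -0.11, 0], [0, -0.11, 0], [0, -0.11, 0], [0, 0, 0], [0, 0, 0], [0, 0, 0], [0, 0, 0], [0, 0, 0], [0, 0, 0], [0, 0, 0]]}}

```text
clock: 4.95
position: [0.4643, 0.1984, 0.1611]
ee_rot: [1.844, 2.084, -0.412]
force: [-0.2, 0.2, -0.1]
width: 0.436
gripper_force: 0.0
```

```bash
python3 -c "
from k import *
st(); p=arm.get_image('scene'); q=arm.get_image('side'); save(dict(frame=np.hstack([p['frame'][128:,:320],q['frame'][60:316,200:440]])),'b')"
```

```text
4.95 tray TCP [-0.0075  0.2043  0.1611] F tray [-0.2008  0.2174 -0.0635] w 0.44
axes in tray (cols x,y,z)
 [[ 0.0017  1.     -0.0007]
 [ 0.9049 -0.0019 -0.4256]
 [-0.4256  0.0001 -0.9049]]
```

View pics/b.png

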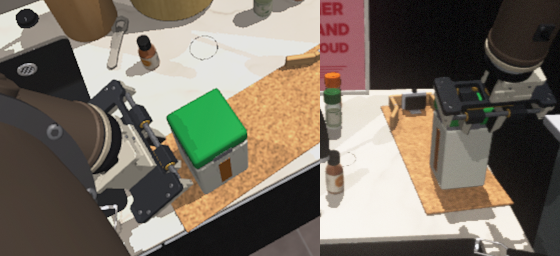

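The tilted gripper is behind the canister's +y face and centred on it, with a gap of about 1–2 cm still showing at the lid (about 175,150 in the left half). Now I push slowly.

Call:
{"api": "carry_out", "payload": {"claw": [4, 4, 4, 4, 4, 4, 4, 4, 4, 4, 4, 4, 4, 4, 4, 4, 4, 4, 4, 4], "delta_pos": [[-0.227, 0, 0.106], [-0.227, 0, 0.106], [-0.227, 0, 0.106], [-0.227, 0, 0.106], [-0.227, 0, 0.106], [-0.227, 0, 0.106], [-0.227, 0, 0.106], [-0.227, 0, 0.106], [-0.227, 0, 0.106], [-0.227, 0, 0.106], [-0.227, 0, 0.106], [-0.227, 0, 0.106], [-0.227, 0, 0.106], [-0.227, 0, 0.106], [-0.227, 0, 0.106], [-0.227, 0, 0.106], [-0.227, 0, 0.106], [-0.227, 0, 0.106], [-0.227, 0, 0.106], [-0.227, 0, 0.106]], "angular": [[0, 0, 0], [0, 0, 0], [0, 0, 0], [0, 0, 0], [0, 0, 0], [0, 0, 0], [0, 0, 0], [0, 0, 0], [0, 0, 0], [0, 0, 0], [0, 0, 0], [0, 0, 0], [0, 0, 0], [0, 0, 0], [0, 0, 0], [0, 0, 0], [0, 0, 0], [0, 0, 0], [0, 0, 0], [0, 0, 0]]}}

```text
clock: 7.05
position: [0.4704, 0.1496, 0.161]
ee_rot: [1.842, 2.086, -0.412]
force: [-0.4, 0.9, -0.3]
width: 0.434
gripper_force: 0.7
```

```bash
python3 -c "
from k import *
st(); p=arm.get_image('scene'); q=arm.get_image('side'); save(dict(frame=np.hstack([p['frame'][128:,:320],q['frame'][60:316,200:440]])),'c')"
```

```text
7.05 tray TCP [-0.0075  0.1552  0.161 ] F tray [-0.3126  0.9406 -0.3108] w 0.43
axes in tray (cols x,y,z)
 [[ 0.0001  1.     -0.0001]
 [ 0.9047 -0.0002 -0.426 ]
 [-0.426  -0.     -0.9047]]
```

View pics/c.png

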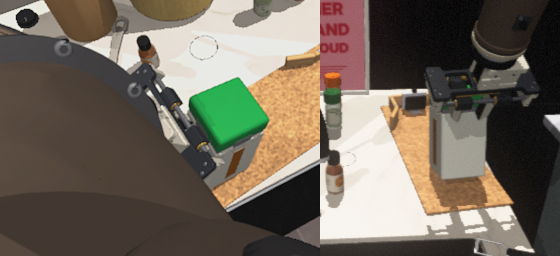

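The canister is tipping: the lid has moved to (228,115) and the near bottom edge has lifted, at a force of about 1 N. I keep pushing.

Call:
{"api": "carry_out", "payload": {"claw": [4, 4, 4, 4, 4, 4, 4, 4, 4, 4, 4, 4, 4, 4, 4, 4, 4, 4, 4, 4], "delta_pos": [[-0.227, 0, 0.106], [-0.227, 0, 0.106], [-0.227, 0, 0.106], [-0.227, 0, 0.106], [-0.227, 0, 0.106], [-0.227, 0, 0.106], [-0.227, 0, 0.106], [-0.227, 0, 0.106], [-0.227, 0, 0.106], [-0.227, 0, 0.106], [-0.227, 0, 0.106], [-0.227, 0, 0.106], [-0.227, 0, 0.106], [-0.227, 0, 0.106], [0, 0, 0], [0, 0, 0], [0, 0, 0], [0, 0, 0], [0, 0, 0], [0, 0, 0]], "angular": [[0, 0, 0], [0, 0, 0], [0, 0, 0], [0, 0, 0], [0, 0, 0], [0, 0, 0], [0, 0, 0], [0, 0, 0], [0, 0, 0], [0, 0, 0], [0, 0, 0], [0, 0, 0], [0, 0, 0], [0, 0, 0], [0, 0, 0], [0, 0, 0], [0, 0, 0], [0, 0, 0], [0, 0, 0], [0, 0, 0]]}}

```text
clock: 9.15
position: [0.4747, 0.1152, 0.1611]
ee_rot: [1.842, 2.086, -0.412]
force: [-0.3, -0.2, -0.0]
width: 0.435
gripper_force: 0.0
```

```bash
python3 -c "
from k import *
st(); p=arm.get_image('scene'); q=arm.get_image('side'); save(dict(frame=np.hstack([p['frame'][128:,120:],q['frame'][60:316,200:440]])),'d')
for r in (p,q):
  for c in arm.place_of('canister',r)[:2]: print(c['conf'],tray(atz(ray(r,c['centre']),.054)))"
```

```text
9.15 tray TCP [-0.0074  0.1204  0.1611] F tray [-0.3221 -0.1577 -0.0433] w 0.44
axes in tray (cols x,y,z)
 [[-0.      1.      0.    ]
 [ 0.9048  0.     -0.4259]
 [-0.4259  0.     -0.9048]]
0.69 [-0.0018  0.0824  0.054 ]
```

View pics/d.png

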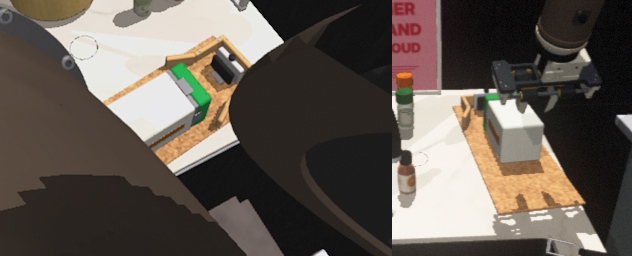

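It fell flat: lid towards the rails (at about (195,90) in the left half), foot at about y=0.083, well aligned. I back off, lower the fingers behind the foot and measure while doing so.

Call:
{"api": "carry_out", "payload": {"claw": [4, 4, 4, 4, 4, 4, 4, 4, 4, 4, 4, 4, 4], "delta_pos": [[1.02, 0.12, -0.475], [1.02, 0.12, -0.475], [1.02, 0.12, -0.475], [1.02, 0.12, -0.475], [0, 0, 0], [0.89, 0, 1.885], [0.89, 0, 1.885], [0.89, 0, 1.885], [0.89, 0, 1.885], [0.89, 0, 1.885], [0.89, 0, 1.885], [0, 0, 0], [0, 0, 0]], "angular": [[0, 0, 0], [0, 0, 0], [0, 0, 0], [0, 0, 0], [0, 0, 0], [0, 0, 0], [0, 0, 0], [0, 0, 0], [0, 0, 0], [0, 0, 0], [0, 0, 0], [0, 0, 0], [0, 0, 0]]}}

```text
clock: 10.65
position: [0.474, 0.1601, 0.0362]
ee_rot: [1.842, 2.085, -0.413]
force: [1.0, 0.5, 0.1]
width: 0.438
gripper_force: 0.0
```

```bash
python3 -c "
from k import *
st(); p=arm.get_image('scene'); q=arm.get_image('side')
save(dict(frame=np.hstack([p['frame'][128:,120:],q['frame'][60:316,200:440]])),'e')
for r in (p,q):
  for c in arm.place_of('canister',r)[:2]: print(c['conf'],tray(atz(ray(r,c['centre']),.054)))
  for c in arm.place_of('end_stop',r)[:1]: print('stop',c['conf'],tray(atz(ray(r,c['centre']),.006)))
# lid face edges in scene: green pixels mapped at top plane z=.102
f=p['frame'].astype(int); g=f[:,:,1]-f[:,:,[0,2]].max(2); v,u=np.nonzero(g>45); k=(u>270)&(v>180); 
W=np.array([tray(atz(ray(p,((a+.5)/512,(b+.5)/384)),.102)) for a,b in zip(u[k],v[k])]); print('green',k.sum(),W.min(0),W.max(0),np.percentile(W,[2,98],axis=0))
"
```

```text
10.65 tray TCP [-0.0026  0.1651  0.0362] F tray [1.0993 0.3998 0.0613] w 0.44
axes in tray (cols x,y,z)
 [[ 0.0001  1.     -0.0005]
 [ 0.9044 -0.0003 -0.4268]
 [-0.4268 -0.0004 -0.9044]]
0.68 [-0.0086  0.0841  0.054 ]
stop 0.9 [-0.0026 -0.2063  0.006 ]
0.97 [-0.0066  0.0819  0.054 ]
green 585 [-0.0646 -0.0923  0.102 ] [ 0.0297 -0.063   0.102 ] [[-0.0628 -0.0911  0.102 ]
 [ 0.0276 -0.0643  0.102 ]]
```

View pics/e.png

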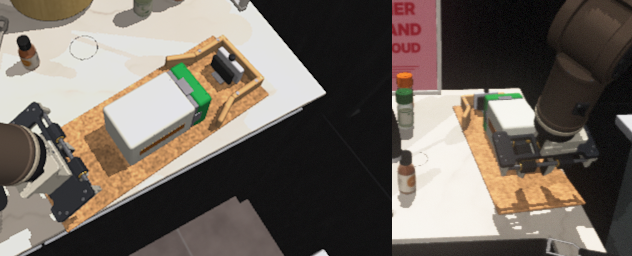

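The canister lies straight; its axis is about 8 mm to the −x side, which the flare can guide. The fingers are about 7 cm behind the foot. I approach, then push.

Call:
{"api": "carry_out", "payload": {"claw": [4, 4, 4, 4, 4, 4, 4, 4, 4, 4, 4, 4, 4, 4], "delta_pos": [[-0.453, 0, 0.212], [-0.453, 0, 0.212], [-0.453, 0, 0.212], [-0.453, 0, 0.212], [-0.453, 0, 0.212], [-0.453, 0, 0.212], [-0.453, 0, 0.212], [-0.453, 0, 0.212], [-0.453, 0, 0.212], [-0.453, 0, 0.212], [-0.453, 0, 0.212], [-0.453, 0, 0.212], [-0.453, 0, 0.212], [0, 0, 0]], "angular": [[0, 0, 0], [0, 0, 0], [0, 0, 0], [0, 0, 0], [0, 0, 0], [0, 0, 0], [0, 0, 0], [0, 0, 0], [0, 0, 0], [0, 0, 0], [0, 0, 0], [0, 0, 0], [0, 0, 0], [0, 0, 0]]}}

```text
clock: 12.35
position: [0.4819, 0.095, 0.0361]
ee_rot: [1.843, 2.085, -0.413]
force: [-0.3, 0.7, 1.1]
width: 0.438
gripper_force: 0.0
```

Call:
{"api": "carry_out", "payload": {"claw": [4, 4, 4, 4, 4, 4, 4, 4, 4, 4], "delta_pos": [[-0.272, 0, 0.127], [-0.272, 0, 0.127], [-0.272, 0, 0.127], [-0.272, 0, 0.127], [-0.272, 0, 0.127], [-0.272, 0, 0.127], [-0.272, 0, 0.127], [-0.272, 0, 0.127], [-0.272, 0, 0.127], [-0.272, 0, 0.127]], "angular": [[0, 0, 0], [0, 0, 0], [0, 0, 0], [0, 0, 0], [0, 0, 0], [0, 0, 0], [0, 0, 0], [0, 0, 0], [0, 0, 0], [0, 0, 0]]}}

```text
clock: 13.35
position: [0.4857, 0.0659, 0.0361]
ee_rot: [1.842, 2.086, -0.412]
force: [-0.7, 1.3, -0.3]
width: 0.435
gripper_force: 1.0
```

Call:
{"api": "carry_out", "payload": {"claw": [4, 4, 4, 4, 4, 4, 4, 4], "delta_pos": [[-0.272, 0, 0.127], [-0.272, 0, 0.127], [-0.272, 0, 0.127], [-0.272, 0, 0.127], [-0.272, 0, 0.127], [-0.272, 0, 0.127], [-0.272, 0, 0.127], [-0.272, 0, 0.127]], "angular": [[0, 0, 0], [0, 0, 0], [0, 0, 0], [0, 0, 0], [0, 0, 0], [0, 0, 0], [0, 0, 0], [0, 0, 0]]}}

```text
clock: 14.15
position: [0.4886, 0.0421, 0.0361]
ee_rot: [1.842, 2.086, -0.412]
force: [-0.1, 1.0, -1.2]
width: 0.438
gripper_force: 0.9
```

```bash
python3 -c "
from k import *
st()"
```

```text
14.15 tray TCP [-0.0027  0.0462  0.0361] F tray [ 0.0634  0.9733 -1.1636] w 0.44
axes in tray (cols x,y,z)
 [[ 0.0001  1.     -0.0001]
 [ 0.9047 -0.0001 -0.426 ]
 [-0.426  -0.     -0.9047]]
```

Call:
{"api": "carry_out", "payload": {"claw": [4, 4, 4, 4, 4, 4, 4, 4, 4], "delta_pos": [[-0.181, 0, 0.085], [-0.181, 0, 0.085], [-0.181, 0, 0.085], [-0.181, 0, 0.085], [-0.181, 0, 0.085], [-0.181, 0, 0.085], [-0.181, 0, 0.085], [-0.181, 0, 0.085], [-0.181, 0, 0.085]], "angular": [[0, 0, 0], [0, 0, 0], [0, 0, 0], [0, 0, 0], [0, 0, 0], [0, 0, 0], [0, 0, 0], [0, 0, 0], [0, 0, 0]]}}

```text
clock: 15.05
position: [0.4908, 0.0241, 0.0362]
ee_rot: [1.842, 2.086, -0.412]
force: [-0.2, 1.8, -1.3]
width: 0.438
gripper_force: 1.0
```

```bash
python3 -c "
from k import *
st(); p=arm.get_image('scene'); q=arm.get_image('side')
save(dict(frame=cv2.resize(np.hstack([p['frame'][128:320,180:430],q['frame'][100:292,240:400]]),None,fx=1.9,fy=1.9)),'f')
for r in (p,q):
  for c in arm.place_of('canister',r)[:1]: print(c['conf'],tray(atz(ray(r,c['centre']),.054)))
"
```

```text
15.05 tray TCP [-0.0028  0.0281  0.0362] F tray [ 0.0609  1.7722 -1.2901] w 0.44
axes in tray (cols x,y,z)
 [[ 0.0002  1.     -0.0003]
 [ 0.9047 -0.0003 -0.4261]
 [-0.4261 -0.0002 -0.9047]]
0.8 [-0.0116  0.0136  0.054 ]
```

View pics/f.png

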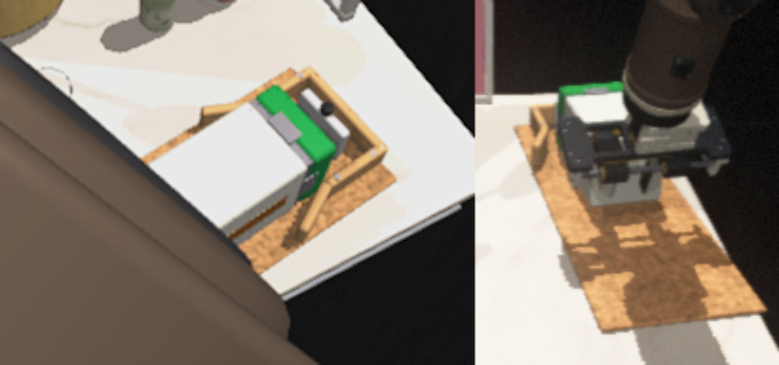

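The lid (about (300,130)) is between the rails, just short of the pad. I go on in 1 mm rows, watching the force.

Call:
{"api": "carry_out", "payload": {"claw": [4, 4, 4, 4, 4], "delta_pos": [[-0.09, 0, 0.043], [-0.09, 0, 0.043], [-0.09, 0, 0.043], [-0.09, 0, 0.043], [-0.09, 0, 0.043]], "angular": [[0, 0, 0], [0, 0, 0], [0, 0, 0], [0, 0, 0], [0, 0, 0]]}}

```text
clock: 15.75
position: [0.4916, 0.0196, 0.0361]
ee_rot: [1.842, 2.086, -0.411]
force: [-0.1, 2.2, -0.2]
width: 0.438
gripper_force: 1.3
```

Call:
{"api": "carry_out", "payload": {"claw": [4, 4, 4], "delta_pos": [[-0.09, 0, 0.043], [-0.09, 0, 0.043], [-0.09, 0, 0.043]], "angular": [[0, 0, 0], [0, 0, 0], [0, 0, 0]]}}

```text
clock: 16.05
position: [0.4919, 0.0165, 0.0361]
ee_rot: [1.842, 2.086, -0.412]
force: [0.2, 3.3, -1.1]
width: 0.433
gripper_force: 1.3
```

Call:
{"api": "carry_out", "payload": {"claw": [4, 4, 4], "delta_pos": [[-0.09, 0, 0.043], [-0.09, 0, 0.043], [0, 0, 0]], "angular": [[0, 0, 0], [0, 0, 0], [0, 0, 0]]}}

```text
clock: 16.35
position: [0.4921, 0.0144, 0.0361]
ee_rot: [1.842, 2.085, -0.412]
force: [-0.4, 2.3, -0.5]
width: 0.435
gripper_force: 1.0
```

Call:
{"api": "carry_out", "payload": {"claw": [4, 4, 4], "delta_pos": [[-0.09, 0, 0.043], [-0.09, 0, 0.043], [0, 0, 0]], "angular": [[0, 0, 0], [0, 0, 0], [0, 0, 0]]}}

```text
clock: 16.65
position: [0.4924, 0.0125, 0.0361]
ee_rot: [1.842, 2.086, -0.412]
force: [0.6, 1.8, -0.3]
width: 0.437
gripper_force: 1.1
```

Call:
{"api": "carry_out", "payload": {"claw": [4, 4, 4, 4], "delta_pos": [[-0.09, 0, 0.043], [-0.09, 0, 0.043], [-0.09, 0, 0.043], [0, 0, 0]], "angular": [[0, 0, 0], [0, 0, 0], [0, 0, 0], [0, 0, 0]]}}

```text
clock: 17.05
position: [0.4927, 0.0095, 0.0361]
ee_rot: [1.842, 2.086, -0.412]
force: [0.3, 2.4, -0.5]
width: 0.44
gripper_force: 1.2
```

Call:
{"api": "carry_out", "payload": {"claw": [4, 4, 4, 4], "delta_pos": [[-0.09, 0, 0.043], [-0.09, 0, 0.043], [0, 0, 0], [0, 0, 0]], "angular": [[0, 0, 0], [0, 0, 0], [0, 0, 0], [0, 0, 0]]}}

```text
clock: 17.45
position: [0.4932, 0.0081, 0.0361]
ee_rot: [1.842, 2.086, -0.411]
force: [0.4, 4.5, 0.6]
width: 0.437
gripper_force: 2.4
```

Call:
{"api": "carry_out", "payload": {"claw": [4, 4, 4, 4], "delta_pos": [[-0.09, 0, 0.043], [-0.045, 0, 0.021], [0, 0, 0], [0, 0, 0]], "angular": [[0, 0, 0], [0, 0, 0], [0, 0, 0], [0, 0, 0]]}}

```text
clock: 17.85
position: [0.4936, 0.0071, 0.036]
ee_rot: [1.841, 2.087, -0.41]
force: [0.8, 6.9, 0.8]
width: 0.433
gripper_force: 3.4
```

```bash
python3 -c "
from k import *
st(); print(arm.observe()['gripper_force'])"
```

```text
17.85 tray TCP [-0.0021  0.0108  0.036 ] F tray [1.6862 6.7858 0.8162] w 0.43
axes in tray (cols x,y,z)
 [[-0.0005  1.      0.0011]
 [ 0.9052  0.001  -0.425 ]
 [-0.425   0.0008 -0.9052]]
3.366078429389745
```

Call:
{"api": "carry_out", "payload": {"claw": [4, 4, 4, 4, 4], "delta_pos": [[-0.045, 0, 0.021], [-0.045, 0, 0.021], [0, 0, 0], [0, 0, 0], [0, 0, 0]], "angular": [[0, 0, 0], [0, 0, 0], [0, 0, 0], [0, 0, 0], [0, 0, 0]]}}

```text
clock: 18.35
position: [0.4939, 0.0065, 0.036]
ee_rot: [1.841, 2.087, -0.409]
force: [-0.3, 8.5, 1.6]
width: 0.439
gripper_force: 4.0
```

```bash
python3 -c "
from k import *
st(); p=arm.get_image('scene'); q=arm.get_image('side')
save(dict(frame=cv2.resize(np.hstack([p['frame'][128:320,180:430],q['frame'][100:292,240:400]]),None,fx=1.9,fy=1.9)),'g')"
```

```text
18.35 tray TCP [-0.0019  0.0102  0.036 ] F tray [0.7493 8.4969 1.6272] w 0.44
axes in tray (cols x,y,z)
 [[-0.0008  1.      0.0017]
 [ 0.9054  0.0014 -0.4247]
 [-0.4247  0.0012 -0.9054]]
```

View pics/g.png

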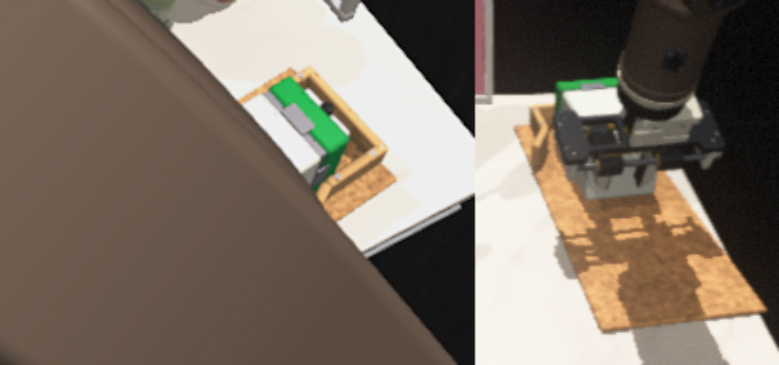

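The lid now covers the pad (lid edge at about (330,130)). The force rose 2 N per mm to 8.5 N including about 2 N of sliding friction, which matches the pad giving by about 3 mm. I withdraw slowly.

Call:
{"api": "carry_out", "payload": {"claw": [4, 4, 4, 4, 4, 4, 4, 4, 4, 4, 4, 4, 4, 4, 4, 4, 4, 4, 4, 4], "delta_pos": [[0.045, 0, -0.021], [0.045, 0, -0.021], [0.045, 0, -0.021], [0.045, 0, -0.021], [0.045, 0, -0.021], [0.045, 0, -0.021], [0.045, 0, -0.021], [0.045, 0, -0.021], [0.045, 0, -0.021], [0.045, 0, -0.021], [0.09, 0, -0.042], [0.09, 0, -0.042], [0.09, 0, -0.042], [0.09, 0, -0.042], [0.9, 0, -0.42], [0.9, 0, -0.42], [0.9, 0, -0.42], [0.9, 0, -0.42], [0.9, 0, -0.42], [0, 0, 0]], "angular": [[0, 0, 0], [0, 0, 0], [0, 0, 0], [0, 0, 0], [0, 0, 0], [0, 0, 0], [0, 0, 0], [0, 0, 0], [0, 0, 0], [0, 0, 0], [0, 0, 0], [0, 0, 0], [0, 0, 0], [0, 0, 0], [0, 0, 0], [0, 0, 0], [0, 0, 0], [0, 0, 0], [0, 0, 0], [0, 0, 0]]}}

```text
clock: 20.45
position: [0.4862, 0.0655, 0.0356]
ee_rot: [1.84, 2.088, -0.41]
force: [0.1, -0.3, 0.4]
width: 0.431
gripper_force: 0.0
```

```bash
python3 -c "
from k import *
st(); p=arm.get_image('scene'); q=arm.get_image('side')
save(dict(frame=cv2.resize(np.hstack([p['frame'][100:292,180:430],q['frame'][100:292,200:360]]),None,fx=1.9,fy=1.9)),'i')
for r in (p,q):
  for c in arm.place_of('canister',r)[:1]: print(c['conf'],tray(atz(ray(r,c['centre']),.054)))
"
```

```text
20.45 tray TCP [-0.0022  0.0697  0.0356] F tray [ 0.0455 -0.2862  0.3582] w 0.43
axes in tray (cols x,y,z)
 [[-0.0022  1.      0.0013]
 [ 0.9051  0.0026 -0.4252]
 [-0.4252  0.0002 -0.9051]]
0.9 [-0.008   0.0025  0.054 ]
0.96 [-0.0065 -0.0014  0.054 ]
```

View pics/i.png

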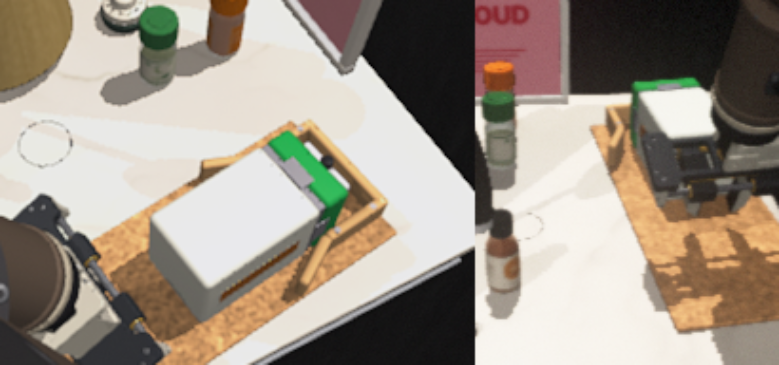

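The canister lies straight between the rails with its lid against the pad (about (315,165)). The jars and the bottle are still standing, and the gripper is clear.

```bash
python3 -c "
from cell import arm
print(arm.sign_off())"
```

```text
the job is handed in; nothing more can be done
None
```

The job is handed in (no verdict was returned): the canister lies lid first between the rails against the pad, pressed with about 6–7 N (8.5 N at the wrist, less about 2 N of friction), and the jars and bottle still stood where they were in the last pictures.

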